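Pack the stone block and close its case

TASK

Pack the dark stone block for transport: lay it flat in the foam nest of the open grey case, setting it down without dropping it. Then close the case with its loose lid: hook the lid's rear edge under the steel lip at the far side, swing the front down and press it until the spring catch has snapped over the front edge. Leave the tape roll, the plaster jar and the dust brush where they are.

Things in the scene. Friction and masses are not known exactly. Their poses are not given: they have to be found in the camera images.
- case: open grey sheet-metal case, 184 (x) x 160 (y) mm, 3 kg, loose on rubber feet. Origin: centre of its underside; -x is the front (catch, towards the robot), +x the far side with the lip. Rim 64 mm up, walls 6 mm. Foam fills it to 28 mm up, with a nest 10 mm deep. Closed, the lid's frame is parallel to this one with its origin at about (-4.5, 0, 52) mm, with 3 mm play each way in x and y
- case_nest (a point): centre of the nest's floor, 18 mm above the case's underside. The nest is 67 mm (case x) by 111 mm (case y) and 10 mm deep, 4 mm of clearance all round the block
- case_lip (a point): middle of the inner (front) edge of the far steel lip, at its underside: (76, 0, 72.5) mm in the case frame. The lip is 130 mm long in y, 4 mm thick. Below it is a slot 8.5 mm high between the lip and a ledge level with the rim (64 mm), 10 mm deep to the rear wall (86 mm from the case's origin)
- catch (a joint): hinge of the spring catch at the middle of the case's front wall (40 mm wide, top 93 mm above the case's underside): 0 rad upright (closed, or no lid on), grows as its head is pushed away from the case (about 0.2 rad when the lid's edge passes), spring-returned. Passing it takes roughly 10 N at the lid's front edge
- catch_nose (a point): tip of the catch's hook, at its underside: 70 mm above the case's underside, 83.5 mm in front of its centre when upright; above it the head slopes up and outwards
- lid: loose lid, 175 (x) x 158 (y) mm, sheet 5 mm thick, about 0.28 kg, lying on its ribs. Origin: lid centre at the underside of the ribs; sheet 12 to 17 mm above it. +x is the rear edge (plain, goes under the lip), -x the front (bright striker plate). 12 mm deep ribs along the sides and 9 mm in from the front edge must drop inside the case's walls; a 10 mm deep pad holds the block down
- lid_grip (a point): centre of the lid's black bar handle, 41 mm above the lid's origin: the bar is 14 mm thick (lid x), 20 mm high, 100 mm long (lid y), free underneath for 14 mm
- lid_rear (a point): middle of the lid's rear (+x) edge, at the underside of the sheet: (87.5, 0, 12) mm in the lid frame
- lid_front (a point): middle of the lid's front (-x) edge, at the underside of the sheet: (-87.5, 0, 12) mm in the lid frame
- slate_block: dark stone block, 59 (x) x 103 (y) x 34 (z) mm, about 0.42 kg, lying flat. Origin: centre of its underside
- tape_roll: bystander: roll of cream masking tape lying flat, 98 x 104 x 20 mm, origin under its centre
- plaster_jar: bystander: white jar with a blue cap, 70 mm across, 70 mm high, origin under its centre
- dust_brush: bystander: flat wooden dusting brush, 60 x 205 x 16 mm (long in y), origin under its centre
There are look-alikes about, which are no part of the job. Leave any purple look-alike of the slate_block alone.

How it is judged (in metres and radians):
On the way, in this order (a step that is already met when the one before it is completed fails the run):
1. the block lies flat in the nest and is let go (z of slate_block in the frame of case between 0.014 and 0.022 m and horizontal distance between slate_block and case_nest below 0.012 m and angle between slate_block's own z axis and vertical below 0.06 rad and contact force between the fingers and slate_block below 0.3 N), for 0.2 s.
2. the lid's rear edge is under the lip (x of lid_rear in the frame of case_lip above 0.002 m and z of lid_rear in the frame of case_lip between -0.011 and -0.003 m), for 0.1 s.
At the end, for the whole second after the job is handed in: Block flat in the nest (within 12 mm of its centre, 14-22 mm above the case underside); lid square (0.08 rad) and at rest, rear edge 2 mm or more under the lip at 61-69 mm, front edge at 61-66.5 mm, catch below 0.04 rad; case level on the bench (x of lid_rear in the frame of case_lip above 0.002 m and z of lid_rear in the frame of case between 0.061 and 0.069 m and z of lid_front in the frame of case between 0.061 and 0.0665 m and angle between the x axis of lid and the x axis of case, either way round below 0.08 rad and value of joint catch below 0.04 rad and z of slate_block in the frame of case between 0.014 and 0.022 m and horizontal distance between slate_block and case_nest below 0.012 m and angle between case's own z axis and vertical below 0.03 rad and height (world z) of case below 0.004 m and linear speed of lid below 0.01 m/s); the robot touches nothing.
It fails at once if the block is dropped (it falls freely faster than 0.6 m/s, about 2 cm) (linear speed of slate_block above 0.6 m/s and contact force between the fingers and slate_block below 0.3 N).
It fails at once if the tape roll, the plaster jar or the dust brush is moved more than 25 mm (distance of any of tape_roll, plaster_jar, dust_brush from where it was at the start of the episode above 0.025 m).
It also fails if it takes over 61 s, if anything falls off the work surface, if the arm or the gripper's body presses on something with over 40 N, if the wrist force passes 120 N, or if a joint passes its speed limit or range.

ROBOT

A 6-joint arm with a two-finger parallel gripper is mounted at the origin on a cart in front of the work surface, level with it; the furniture and walls round the work are solid. World frame = base frame: x ahead of the robot, y to its left, z up, the work surface at z = 0. Lengths are in m, angles in degrees, forces in N, time in s.
With the tool pointing down it reaches from about 0.425 to 1.125 m from the base axis. Payload 14.9 kg.
Tool frame: the origin (TCP) lies midway between the tips of the shut fingers; the grasp point (between the pads) lies 19 mm behind it (bot.grip_depth is the z of the grasp point in the tool frame, in m); z points along the fingers, y is the direction in which the jaws open and shut (so a half turn about z gives the same grasp; the last joint's range is limited). The gripper opens to 91 mm and grips with 3 to 60 N. Pads are 32 mm wide; open, the fingers measure 118 mm over their backs; the gripper's body (76 mm by 178 mm) begins 60 mm behind the grasp point.
Start: joints at [69.998, 21.709, 99.362, -0, 58.929, -1.908], TCP at [0.217, 0.665, 0.214] pointing down, gripper open.
Joint ranges: [-158.91, 158.91], [-42.39, 125.64], [0.06, 152.35], [-60.88, 240.88], [17.5, 164.5], [-176.32, 176.32]. Speed limits (degrees/s): [108.29, 108.29, 136.94, 180, 180, 180].

INTERFACE

Orientations are given as a 3x3 rotation matrix whose columns are the frame's x, y, z axes.
In Python, from plant import bot gives the robot as it stands. The module is installed in compiled form; this text tells all that it offers.
- The arm moves only by the shell command python3 -m jog 'ROWS' [FORCE]. ROWS is JSON, a list of rows, each a list of 3 entries, a list of its own where there are three numbers: the shift along the tool's x, y, z normalised to -1 to 1, where 1 is 0.12 m, then the turn, a rotation vector about the tool's x, y, z normalised to -1 to 1, where 1 is 4 degrees, then the closure, from 0 (fully open) to 1 (shut). A call has 1 to 8 rows; each row shifts and turns the commanded pose from where the row before left it, along the tool's axes as they then stand; what a row does not reach is not made up. A row lasts 1/10 s, in which the tool goes at most 50 mm and 8.59 degrees, less where a joint would pass 70% of its speed; a pose out of reach is approached as far as the arm can. A call with a number of a shift or a turn outside -1 to 1 is refused whole. A call with a gripper value outside its range is refused whole. The fingers move at their own pace and stop on an object; FORCE is the grip in N (left out, the last holds). Time passes only in rows, so rows that do not move let the fingers close. It gives the time, the measured TCP pose, the force and the opening at its end, in the units of the state.
- bot.sense(): the state, without advancing time (a new reading comes with each control period).
- bot.grab_frame(name): name is "scene" or "top" or "wrist"; returns a dict with "frame" (420x560x3 uint8, red, green, blue), "intrinsics" (3x3 intrinsics, pixels), "rvec" (rotation vector, rad) and "tvec" (3), from world to camera coordinates, as OpenCV has them; the wrist camera has in their place "T_tool_cam" (4x4, takes a point from camera to tool coordinates, whose origin is the TCP and whose axes are the flange's). Camera axes: x right, y down, z forward; pixel columns grow to the right and rows downward; lengths in m; the calibration is good to about 2 mm. The wrist camera is an equidistant fisheye: a pixel r from the principal point sees the ray r / f radians off the axis. A picture is of the moment at which its call begins: read the wrist's pose just before it. There is no depth.
- bot.sign_off(): hands the job in, once; it reports no verdict.
The state is a dict: "t": time; "joint_positions": joint angles; "qvel": joint speeds; "joint_torque": joint torques, N m; "ee_pos": TCP position; "ee_rot": TCP orientation; "force": force on the tool from outside, world axes, zero at the start; "wrist_torque": the same for the moment, N m; "opening": finger opening in m.
Only numpy, scipy, OpenCV 4.12 (cv2) and the standard library are available. Lean on these libraries where they do the work, as an engineer would, in place of code of your own. Each camera call takes 0.05 s, during which the arm holds its last target. There are 200 camera calls.

## Working session

There is one attempt and no reset: what is moved stays moved. The work goes in short steps, Python scripts to look and compute and a shell command to move; the robot and the scene stay as the last step left them, time stands still between calls to the robot, and variables do not carry over. Pictures are saved under pics/ and viewed, about 8 in all and at most 12, crops included, and the job is handed in when it is done.

```bash
mkdir -p pics
cat > h.py <<'E'
import numpy as np, cv2
from plant import bot
def grab(n,name):
    s=bot.sense(); f=bot.grab_frame(n); cv2.imwrite(f'pics/{name}.png',f['frame'][:,:,::-1]); 
    d={k:np.array(v) for k,v in f.items()}; d['ee_pos']=s['ee_pos']; d['ee_rot']=s['ee_rot']
    np.savez(f'pics/{name}.npz',**d); return d
def ray(d,u,v):
    K=d['intrinsics']; p=np.array([(u-K[0,2])/K[0,0],(v-K[1,2])/K[1,1]])
    if 'T_tool_cam' in d:
        th=np.hypot(*p); r=np.r_[np.sin(th)*p/max(th,1e-9),np.cos(th)]
        T=d['T_tool_cam']; R=np.array(d['ee_rot']); return np.array(d['ee_pos'])+R@T[:3,3], R@T[:3,:3]@r
    R=cv2.Rodrigues(d['rvec'].reshape(3))[0]; return -R.T@d['tvec'].reshape(3), R.T@np.r_[p,1]
def onz(d,u,v,z):
    o,r=ray(d,u,v); return (o+r*(z-o[2])/r[2]).round(4)
def load(name): return dict(np.load(f'pics/{name}.npz'))
E
python3 - <<'E'
from h import *
print(bot.sense(),bot.grip_depth)
for n in ('top','scene'):
    d=grab(n,n+'0'); print(n,ray(d,280,210))
a=cv2.imread('pics/top0.png');b=cv2.imread('pics/scene0.png')
E
```

```text
{'t': 0.0, 'joint_positions': array([ 6.99985192e+01,  2.17407455e+01,  9.93950401e+01, -9.28426616e-06,
        5.89266529e+01, -1.90831099e+00]), 'qvel': array([-0.00084474,  0.09707585, -0.03729684, -0.12637883, -0.02408831,
        0.01135037]), 'joint_torque': array([ 2.50075238e-03, -7.63705444e+01, -4.34361506e+01,  6.50397269e-02,
        4.25105751e-02, -1.25473066e-04]), 'ee_pos': array([0.21727165, 0.66502064, 0.21326594]), 'ee_rot': array([[-9.50552779e-01,  3.10562835e-01, -3.72614766e-04],
       [ 3.10563057e-01,  9.50552228e-01, -1.02407410e-03],
       [ 3.61504407e-05, -1.08915686e-03, -9.99999406e-01]]), 'force': array([ 0.4026957 , -0.26892487,  0.30503316]), 'wrist_torque': array([ 0.04525515,  0.02448674, -0.03384793]), 'opening': 0.0909666168059729} -0.0188
top (array([ 0.50508441, -0.00559491,  1.06766272]), array([ 0.10237384, -0.02490109, -0.99492945]))
scene (array([-0.04574186, -0.71952204,  0.98817008]), array([ 0.45620019,  0.54161547, -0.70628553]))
```

View pics/top0.png

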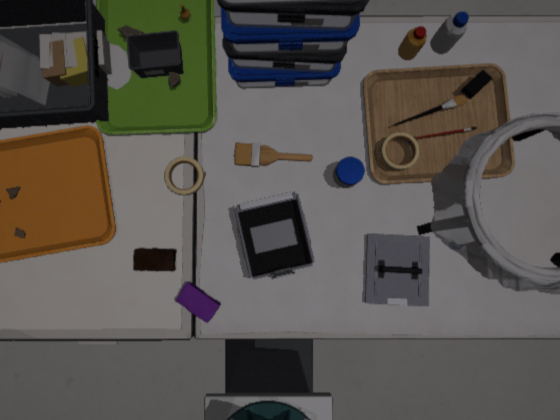

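View pics/scene0.png

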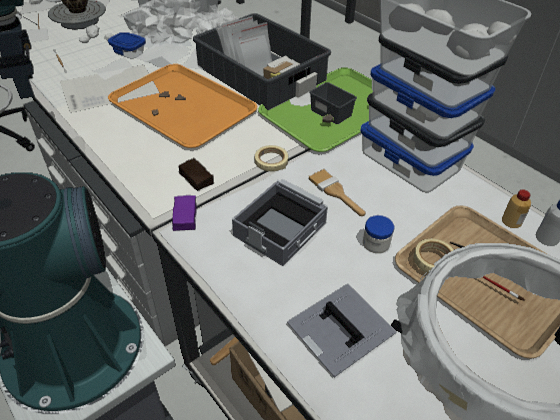

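Candidates in the top view: the dark brown-black block at (155,260) and the purple look-alike at (198,302). The small black bin at (155,53) is also dark, but it is a container. I choose (155,260). The case is at (274,235), the lid at (398,270) and the tape roll at (184,176).

Run:
```python
from h import *
d=load('top0'); im=d['frame']; hsv=cv2.cvtColor(im,cv2.COLOR_RGB2HSV)
c=cv2.resize(im[185:345,110:450],None,fx=2.3,fy=2.3,interpolation=cv2.INTER_CUBIC); cv2.imwrite('pics/c1.png',c[:,:,::-1])
def rect(sl,thr,z,n,inv=True):
    y0,y1,x0,x1=sl; g=im[y0:y1,x0:x1].max(2); m=((g<thr) if inv else (g>thr)).astype(np.uint8)
    cs=cv2.findContours(m,0,2)[0]; k=max(cs,key=cv2.contourArea)+np.array([x0,y0]); b=cv2.boxPoints(cv2.minAreaRect(k))
    P=np.array([onz(d,*p,z) for p in b]); print(n,b.round(1).tolist(),'\n',P.mean(0),[np.linalg.norm(P[i]-P[i-1]).round(4) for i in range(4)],np.degrees(np.arctan2(*(P[1]-P[0])[1::-1])).round(1))
rect((240,280,125,185),75,.034,'block')
rect((225,312,355,440),125,.017,'lid')
rect((190,285,225,320),100,.064,'case')
print('fJ',onz(d,349,171,.07),onz(d,184,176,.02),onz(d,198,302,.034))
```

```text
block [[133.0, 248.0], [176.0, 248.0], [176.0, 270.0], [133.0, 270.0]] 
 [0.48995 0.2794  0.034  ] [np.float64(0.0542), np.float64(0.1066), np.float64(0.0542), np.float64(0.1062)] -90.1
lid [[355.0, 225.0], [439.0, 225.0], [439.0, 311.0], [355.0, 311.0]] 
 [ 0.4675  -0.32515  0.017  ] [np.float64(0.2144), np.float64(0.2126), np.float64(0.2145), np.float64(0.209)] -90.1
case [[226.5, 206.6999969482422], [298.3999938964844, 189.6999969482422], [316.79998779296875, 267.8999938964844], [244.89999389648438, 284.8999938964844]] 
 [ 0.54295 -0.01035  0.064  ] [np.float64(0.1934), np.float64(0.1796), np.float64(0.1939), np.float64(0.1768)] -76.7
fJ [ 0.7028 -0.1986  0.07  ] [0.7003 0.2127 0.02  ] [0.3848 0.1704 0.034 ]
```

View pics/c1.png

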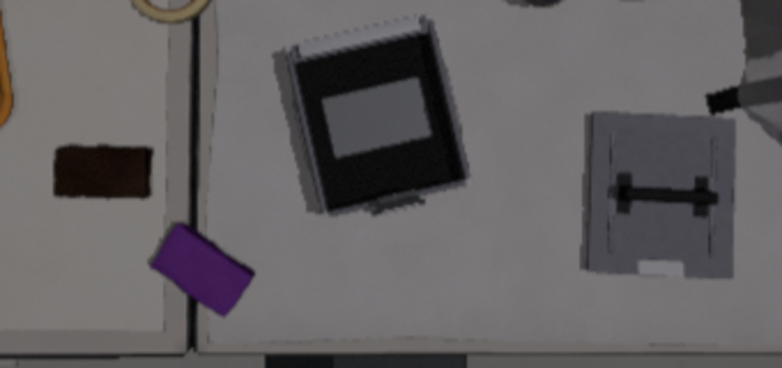

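The crop confirms it: the dark block at crop (103,172) is the target and the purple one at (203,270) is the look-alike. Next I move above the block and turn the jaws across its 59 mm side.

```bash
python3 -m jog '[[[-0.26,-0.2,0],[0,0,0],0],[[-0.26,-0.2,0],[0,0,0],0],[[-0.26,-0.2,0],[0,0,0],0],[[-0.26,-0.2,0],[0,0,0],0],[[-0.26,-0.2,0],[0,0,0],0],[[-0.26,-0.2,0],[0,0,0],0],[[-0.26,-0.2,0],[0,0,0],0],[[-0.26,-0.2,0],[0,0,0],0]]'
python3 -m jog '[[[-0.26,-0.2,0],[0,0,0],0],[[-0.26,-0.2,0],[0,0,0],0],[[-0.26,-0.19,0],[0,0,0],0],[[-0.26,-0.18,0],[0,0,0],0],[[0,0,0],[0,0,1],0],[[0,0,0],[0,0,1],0],[[0,0,0],[0,0,1],0],[[0,0,0],[0,0,1],0]]'
python3 -m jog '[[[0,0,0],[0,0,1],0],[[0,0,0],[0,0,1],0],[[0,0,0],[0,0,1],0],[[0,0,0],[0,0,1],0],[[0,0,0],[0,0,1],0],[[0,0,0],[0,0,1],0],[[0,0,0],[0,0,1],0],[[0,0,0],[0,0,1],0]]'
python3 -m jog '[[[0,0,0],[0,0,1],0],[[0,0,0],[0,0,1],0],[[0,0,0],[0,0,1],0],[[0,0,0],[0,0,1],0],[[0,0,0],[0,0,1],0],[[0,0,0],[0,0,1],0],[[0,0,0],[0,0,0],0]]'
python3 - <<'E'
from h import *
d=grab('wrist','w1'); print(d['T_tool_cam'].round(3),d['intrinsics'],d['ee_pos'],d['ee_rot'].round(3))
E
```

```text
t: 0.9
ee_pos: [0.3956, 0.4039, 0.2138]
ee_rot: [[-0.951, 0.31, -0.0], [0.31, 0.951, -0.0], [0.0, -0.0, -1.0]]
force: [0.4, -0.1, -0.2]
opening: 0.091
t: 1.7
ee_pos: [0.4848, 0.2785, 0.2137]
ee_rot: [[-0.826, 0.563, -0.0], [0.563, 0.826, -0.0], [0.0, -0.0, -1.0]]
force: [0.4, 0.3, 0.4]
opening: 0.0913
t: 2.5
ee_pos: [0.4848, 0.2787, 0.2137]
ee_rot: [[-0.403, 0.915, -0.0], [0.915, 0.403, -0.0], [-0.0, -0.0, -1.0]]
force: [-0.1, -0.4, -0.2]
opening: 0.0913
t: 3.2
ee_pos: [0.4848, 0.2787, 0.2137]
ee_rot: [[0.003, 1.0, -0.0], [1.0, -0.003, -0.0], [-0.0, -0.0, -1.0]]
force: [-1.2, -0.2, 0.1]
opening: 0.0913
[[-0.    -0.962 -0.273  0.077]
 [ 1.    -0.    -0.     0.001]
 [ 0.    -0.273  0.962 -0.171]
 [ 0.     0.     0.     1.   ]] [[325.1922621    0.         279.38821008]
 [  0.         325.1922621  206.41478763]
 [  0.           0.           1.        ]] [0.48480857 0.27868632 0.2137397 ] [[ 0.003  1.    -0.   ]
 [ 1.    -0.003 -0.   ]
 [-0.    -0.    -1.   ]]
```

View pics/w1.png

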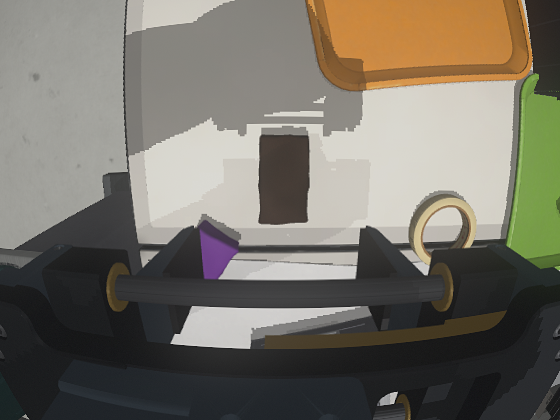

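The wrist view shows the dark block at about (259–310, 134–224), with the purple one at (217,250), clear of the jaws. Now I measure the block.

```bash
cat >> h.py <<'E'
def blob(d,m,z,n):
    cs=cv2.findContours(m.astype(np.uint8),0,2)[0]; k=max(cs,key=cv2.contourArea).reshape(-1,2)
    P=np.array([onz(d,*p,z) for p in k])[:,:2]; (c,s,a)=cv2.minAreaRect((P*1e3).astype(np.float32)); print(n,'px',k.min(0),k.max(0),'c',np.round(c,1),'size',np.round(s,1),'ang',round(a,1)); return P
def go(p,yawy=None,z=None):
    s=bot.sense(); R=np.array(s['ee_rot']); print('ee',s['ee_pos'].round(4),'shift/0.12:',(R.T@(np.array(p)-s['ee_pos'])/.12).round(3), 'yaw_y',np.degrees(np.arctan2(R[1,1],R[0,1])).round(2),'tilt',np.degrees(R[:2,2]).round(2),'F',s['force'].round(1),'op',s['opening'].round(4),'t',s['t'])
E
python3 - <<'E'
from h import *
d=load('w1'); m=d['frame'].max(2)<90; m[:132]=0; m[226:]=0; m[:,:250]=0; m[:,320:]=0
hs=d['frame'].astype(int); print(hs[180,284],hs[200,240],hs[145,284])
blob(d,m,.034,'block'); go([.49,.279,.012])
E
```

```text
[69 60 54] [204 200 192] [69 59 54]
block px [258 135] [308 223] c [489.6 286.3] size [99.2 55.3] ang 90.0Traceback (most recent call last):
  File "<stdin>", line 4, in <module>
  File "h.py", line 20, in go
    s=bot.sense(); R=np.array(s['ee_rot']); print('ee',s['ee_pos'].round(4),'shift/0.12:',(R.T@(np.array(p)-s['ee_pos'])/.12).round(3), 'yaw_y',np.degrees(np.arctan2(R[1,1],R[0,1])).round(2),'tilt',np.degrees(R[:2,2]).round(2),'F',s['force'].round(1),'op',s['opening'].round(4),'t',s['t'])
                                                                                                                                                                                                                                                                ^^^^^^^^^^^^^^^^^^
AttributeError: 'float' object has no attribute 'round'
```

```bash
sed -i "s/s\['opening'\].round(4)/round(float(s['opening']),4)/" h.py
python3 -m jog '[[[0.054,0.04,0.3],[0,0,0],0],[[0,0,0.4],[0,0,0],0],[[0,0,0.4],[0,0,0],0],[[0,0,0.3],[0,0,0],0],[[0,0,0.2],[0,0,0],0],[[0,0,0.08],[0,0,0],0],[[0,0,0],[0,0,0],0.25]]' 30
python3 -m jog '[[[0,0,0],[0,0,0],1],[[0,0,0],[0,0,0],1],[[0,0,0],[0,0,0],1],[[0,0,0],[0,0,0],1],[[0,0,0],[0,0,0],1],[[0,0,0],[0,0,0],1]]' 30
```

```text
t: 3.95
ee_pos: [0.4893, 0.285, 0.0115]
ee_rot: [[0.001, 1.0, -0.002], [1.0, -0.001, -0.001], [-0.001, -0.002, -1.0]]
force: [-0.0, 0.4, -0.5]
opening: 0.0859
t: 4.55
ee_pos: [0.4902, 0.2855, 0.0133]
ee_rot: [[0.001, 1.0, 0.001], [1.0, -0.001, 0.0], [0.0, 0.001, -1.0]]
force: [-1.8, -0.9, 9.8]
opening: 0.057
```

```bash
python3 -m jog '[[[0,0,-0.1],[0,0,0],1],[[0,0,-0.35],[0,0,0],1],[[0,0,-0.4],[0,0,0],1],[[0,0,-0.4],[0,0,0],1],[[0,0,-0.4],[0,0,0],1],[[-0.2,0,0],[0,0,0],1],[[-0.38,0.05,0],[0,0,0],1],[[-0.38,0.05,0],[0,0,0],1]]'
python3 -m jog '[[[-0.38,0.05,0],[0,0,0],1],[[-0.38,0.05,0],[0,0,0],1],[[-0.38,0.05,0],[0,0,0],1],[[-0.38,0.05,0],[0,0,0],1],[[-0.38,0.05,0],[0,0,0],1],[[-0.3,0.05,0],[0,0,0],1],[[0,0,0],[0,0,0],1],[[0,0,0],[0,0,0],1]]'
python3 - <<'E'
from h import *
d=grab('wrist','w2'); print(d['ee_pos'])
E
```

```text
t: 5.35
ee_pos: [0.5012, 0.1691, 0.2114]
ee_rot: [[-0.0, 1.0, 0.001], [1.0, 0.0, 0.0], [0.0, 0.001, -1.0]]
force: [1.0, 0.1, -3.6]
opening: 0.0573
t: 6.15
ee_pos: [0.5368, -0.0946, 0.2107]
ee_rot: [[0.003, 1.0, -0.0], [1.0, -0.003, 0.0], [0.0, -0.0, -1.0]]
force: [-0.3, -0.2, -3.5]
opening: 0.0568
[ 0.53675167 -0.09456048  0.21065865]
```

View pics/w2.png

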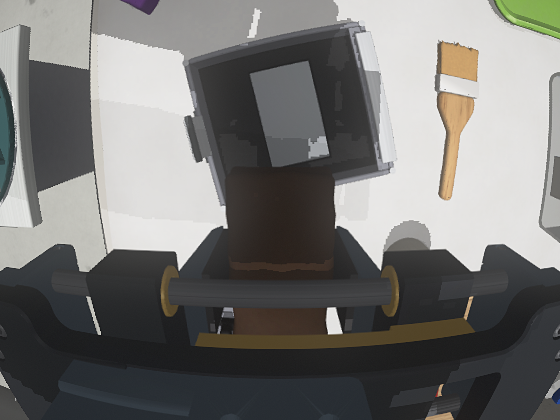

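The view shows the nest's grey floor with corners at about (250,73), (309,60), (328,157) and (272,166). The held block spans u 228–334, with its far end at row 168. The catch is at left (195,138) and the lip at right (375,95).

Run:
```python
from h import *
d=load('w2')
def P(l,z): 
    a=np.array([onz(d,*p,z) for p in l])[:,:2]*1e3; return a
n=P([(250,73),(309,60),(328,157),(272,166)],.018); print('nest',n.round(1).tolist(),n.mean(0),[np.linalg.norm(n[i]-n[i-1]).round(1) for i in range(4)],
 [np.degrees(np.arctan2(*(n[i]-n[j])[::-1])).round(1) for i,j in ((0,3),(1,2),(1,0),(2,3))])
r=P([(190,60),(357,25),(392,172),(222,206)],.064); print('rim',r.round(1).tolist(),r.mean(0),[np.linalg.norm(r[i]-r[i-1]).round(1) for i in range(4)])
b=d['ee_pos'][2]-.0125
for z in (b,b+.034): print('block end',P([(232,170),(280,168),(332,170),(228,220),(335,220)],z)-d['ee_pos'][:2]*1e3)
im=d['frame'];print(im[150:300:6,300].tolist())
c=cv2.resize(im[15:280,180:400],None,fx=2.6,fy=2.2,interpolation=cv2.INTER_CUBIC); c=np.clip(c.astype(float)*1.6,0,255).astype(np.uint8); cv2.imwrite('pics/c2.png',c[:,:,::-1])
```

```text
nest [[505.8, 32.0], [570.7, 46.7], [592.7, -62.7], [529.4, -73.1]] [549.65  -14.275] [np.float64(107.7), np.float64(66.5), np.float64(111.6), np.float64(64.1)] [np.float64(102.7), np.float64(101.4), np.float64(12.8), np.float64(9.3)]
rim [[450.3, 42.3], [614.6, 77.5], [653.6, -71.1], [478.8, -106.9]] [549.325 -14.55 ] [np.float64(151.9), np.float64(168.0), np.float64(153.6), np.float64(178.4)]
block end [[-26.05166606  46.86048366]
 [  1.44833394  47.76048366]
 [ 31.34833394  46.66048366]
 [-29.75166606  16.76048366]
 [ 34.34833394  16.46048366]]
block end [[-20.95166606  52.46048366]
 [  1.44833394  53.16048366]
 [ 25.84833394  52.36048366]
 [-23.95166606  27.86048366]
 [ 28.24833394  27.66048366]]
[[90, 92, 95], [89, 91, 94], [56, 57, 58], [41, 36, 35], [44, 38, 35], [46, 39, 35], [48, 40, 36], [46, 40, 36], [47, 38, 36], [45, 38, 34], [46, 39, 35], [45, 38, 34], [46, 39, 35], [45, 38, 34], [44, 37, 33], [45, 37, 32], [45, 37, 32], [43, 35, 28], [43, 34, 29], [64, 48, 39], [43, 35, 31], [43, 35, 31], [50, 50, 50], [58, 57, 58], [62, 63, 65]]
```

View pics/c2.png

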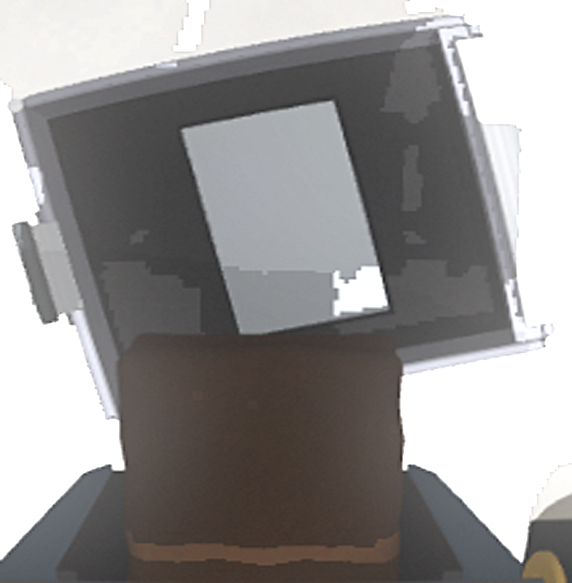

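Run:
```python
from h import *
d=grab('scene','s2'); im=d['frame']; R=cv2.Rodrigues(d['rvec'].reshape(3))[0]
q,_=cv2.projectPoints(np.array([d['ee_pos']]),d['rvec'],d['tvec'],d['intrinsics'],None); print(q); u,v=q.ravel().astype(int)
c=im[max(v-80,0):v+80,max(u-100,0):u+100]; c=cv2.resize(c,None,fx=3.5,fy=3.5,interpolation=cv2.INTER_CUBIC); c=np.clip(c*1.5,0,255).astype(np.uint8); cv2.imwrite('pics/c3.png',c[:,:,::-1])
```

```text
[[[299.81087487 186.4836988 ]]]
```

View pics/c3.png

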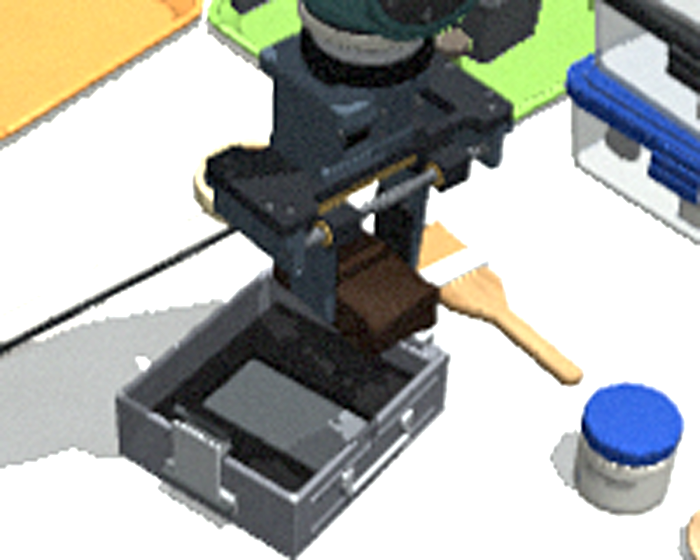

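The block is held, and its edge in the wrist view is narrower than a level block should be. I overlay the expected level box to check for tilt.

Run:
```python
from h import *
w=load('w2'); s=load('s2'); R=w['ee_rot']; p=w['ee_pos']
def proj(d,X):
    if 'T_tool_cam' in d:
        T=d['T_tool_cam']; q=T[:3,:3].T@(R.T@(X-p)-T[:3,3]); th=np.arctan2(np.hypot(q[0],q[1]),q[2]); K=d['intrinsics']; e=q[:2]/np.hypot(q[0],q[1])
        return K[:2,2]+K[0,0]*th*e
    return cv2.projectPoints(X[None],d['rvec'],d['tvec'],d['intrinsics'],None)[0].ravel()
C=[p+np.array([sx*.0295,sy*.0515,z]) for z in (-.0125,.0215) for sx,sy in ((-1,-1),(1,-1),(1,1),(-1,1))]
out=[]
for d,(x0,y0,W,H,f) in ((w,(180,120,220,180,1.8)),(s,(260,140,100,90,3.6))):
    c=np.clip(cv2.resize(d['frame'][y0:y0+H,x0:x0+W],None,fx=f,fy=f,interpolation=cv2.INTER_CUBIC).astype(float)*1.8,0,255).astype(np.uint8).copy()
    q=[proj(d,X) for X in C]; print(np.round(q,1).tolist())
    g=[tuple(((a-[x0,y0])*f).astype(int).tolist()) for a in q]
    for i in range(4):
        cv2.line(c,g[i],g[(i+1)%4],(0,255,0),1); cv2.line(c,g[4+i],g[4+(i+1)%4],(255,0,0),1); cv2.line(c,g[i],g[i+4],(255,255,0),1)
    out.append(c[:320])
cv2.imwrite('pics/ov.png',np.hstack(out)[:,:,::-1])
```

```text
[[234.9, 314.9], [321.7, 314.7], [329.0, 161.7], [225.9, 162.2], [228.2, 346.7], [328.0, 346.6], [339.6, 171.8], [214.3, 172.3]]
[[305.2, 209.6], [325.5, 197.7], [294.9, 173.3], [274.8, 184.1], [306.0, 198.0], [326.7, 186.1], [295.4, 161.9], [274.9, 172.6]]
```

View pics/ov.png

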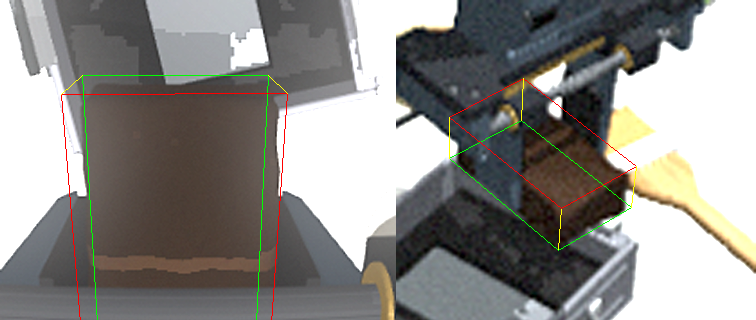

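The overlay is ambiguous. In the wrist view the block appears about 15 mm lower in the grip than at the pick-up, so it may have slipped. I'll touch it down on the free bench where it stood to measure the offset.

```bash
python3 -m jog '[[[0.3,-0.04,0],[0,0,0],1],[[0.4,-0.05,0],[0,0,0],1],[[0.4,-0.05,0],[0,0,0],1],[[0.4,-0.05,0],[0,0,0],1],[[0.4,-0.05,0],[0,0,0],1],[[0.4,-0.05,0],[0,0,0],1],[[0.4,-0.05,0],[0,0,0],1],[[0.4,-0.05,0],[0,0,0],1]]'
python3 -m jog '[[[0.06,0,0.2],[0,0,0],1],[[0,0,0.4],[0,0,0],1],[[0,0,0.35],[0,0,0],1],[[0,0,0.25],[0,0,0],1],[[0,0,0.15],[0,0,0],1],[[0,0,0],[0,0,0],1],[[0,0,0],[0,0,0],1]]'
python3 -m jog '[[[0,0,0.03],[0,0,0],1],[[0,0,0],[0,0,0],1]]'
python3 -m jog '[[[0,0,0.03],[0,0,0],1],[[0,0,0],[0,0,0],1]]'
python3 - <<'E'
from h import *
d=grab('wrist','w3'); print(d['ee_pos'])
E
```

```text
t: 7.05
ee_pos: [0.4894, 0.281, 0.2106]
ee_rot: [[-0.0, 1.0, 0.0], [1.0, 0.0, 0.0], [0.0, 0.0, -1.0]]
force: [0.6, -0.3, -3.3]
opening: 0.0568
t: 7.75
ee_pos: [0.4907, 0.286, 0.0489]
ee_rot: [[0.001, 1.0, 0.0], [1.0, -0.001, 0.0], [0.0, 0.0, -1.0]]
force: [0.3, -0.1, -2.9]
opening: 0.057
t: 7.95
ee_pos: [0.4913, 0.2857, 0.0456]
ee_rot: [[0.001, 1.0, 0.001], [1.0, -0.001, 0.001], [0.001, 0.001, -1.0]]
force: [-0.5, 0.1, -3.0]
opening: 0.057
t: 8.15
ee_pos: [0.491, 0.2852, 0.0412]
ee_rot: [[0.002, 1.0, 0.0], [1.0, -0.002, 0.0], [0.0, 0.0, -1.0]]
force: [-0.4, 0.2, -3.0]
opening: 0.0569
[0.49099995 0.28523146 0.04119225]
```

```bash
python3 -m jog '[[[0,0,0.06],[0,0,0],1],[[0,0,0],[0,0,0],1]]' | grep -E 'pos|force'
for i in 1; do python3 -m jog '[[[0,0,0.03],[0,0,0],1],[[0,0,0],[0,0,0],1]]' | grep -E 'pos|force'; done
python3 -m jog '[[[0,0,0.03],[0,0,0],1],[[0,0,0],[0,0,0],1]]' | grep -E 'pos|force'
python3 -m jog '[[[0,0,0.03],[0,0,0],1],[[0,0,0],[0,0,0],1]]' | grep -E 'pos|force'
python3 -m jog '[[[0,0,0.03],[0,0,0],1],[[0,0,0],[0,0,0],1]]' | grep -E 'pos|force'
```

```text
ee_pos: [0.4905, 0.285, 0.0331]
force: [0.5, 0.3, -2.8]
ee_pos: [0.4908, 0.2851, 0.0298]
force: [-0.1, -1.0, -3.7]
ee_pos: [0.4908, 0.2851, 0.0263]
force: [0.3, -0.3, -3.7]
ee_pos: [0.4908, 0.2851, 0.0227]
force: [-0.7, -0.2, -3.6]
ee_pos: [0.4907, 0.2851, 0.0191]
force: [-0.8, -0.5, -3.3]
```

```bash
python3 -m jog '[[[0,0,0.02],[0,0,0],1],[[0,0,0],[0,0,0],1]]' | grep -E 'pos|force'
python3 -m jog '[[[0,0,0.02],[0,0,0],1],[[0,0,0],[0,0,0],1]]' | grep -E 'pos|force'
python3 -m jog '[[[0,0,0.02],[0,0,0],1],[[0,0,0],[0,0,0],1]]' | grep -E 'pos|force'
```

```text
ee_pos: [0.4909, 0.2852, 0.0169]
force: [-0.8, 0.6, -3.4]
ee_pos: [0.4909, 0.2852, 0.0145]
force: [-0.4, 0.3, -3.6]
ee_pos: [0.4912, 0.2854, 0.013]
force: [-4.5, -1.4, 10.5]
```

There was no slip: contact comes at TCP z = 13 mm, and the block is level. Next I cross-check the nest position with the top and scene views.

Run:
```python
from h import *
d=load('top0'); g=d['frame'][200:280,230:320].max(2)
def quad(d,y0,y1,x0,x1,lo,hi,z,n):
    g=d['frame'][y0:y1,x0:x1].max(2); m=((g>lo)&(g<hi)).astype(np.uint8); m=cv2.morphologyEx(m,cv2.MORPH_OPEN,np.ones((3,3)))
    cs=cv2.findContours(m,0,2)[0]; k=max(cs,key=cv2.contourArea).reshape(-1,2)+[x0,y0]
    P=np.array([onz(d,*p,z) for p in k])[:,:2]*1e3; print(n,k.min(0),k.max(0),[np.round(v,1) for v in cv2.minAreaRect(P.astype(np.float32))])
print(d['frame'][236,274],d['frame'][250,250])
quad(d,212,260,245,305,45,255,.018,'nest top')
p=[(322/2.3+110,98/2.3+185),(417/2.3+110,80/2.3+185),(432/2.3+110,133/2.3+185),(337/2.3+110,157/2.3+185)]
P=np.array([onz(d,*q,.018) for q in p]);print(P.mean(0),P.tolist())
s=load('scene0'); 
p=[(233,220),(291,184),(327,213),(285,262)]
w=load('w2'); 
print('lip/catch wrist', onz(w,375,95,.076),onz(w,195,138,.09))
```

```text
[80 81 85] [13 11 12]
nest top [250 219] [296 252] [array([548., -15.]), array([ 67.2, 109.7]), np.float64(13.0)]
[ 0.547575 -0.016325  0.018   ] [[0.5684, 0.0441, 0.018], [0.5882, -0.0604, 0.018], [0.5299, -0.0765, 0.018], [0.5038, 0.0275, 0.018]]
lip/catch wrist [0.6288 0.0055 0.076 ] [ 0.461  -0.0351  0.09  ]
```

Both views agree: the nest is at (0.549, -0.015) with yaw about 12.5°.

```bash
python3 -m jog '[[[0,0,-0.1],[0,0,0],1],[[0,0,-0.35],[0,0,0],1],[[0,0,-0.4],[0,0,0],1],[[0,0,-0.4],[0,0,0],1],[[-0.2,0.04,0],[0,0,0],1],[[-0.35,0.07,0],[0,0,0],1],[[-0.35,0.07,0],[0,0,0],1],[[-0.35,0.07,0],[0,0,0],1]]'|grep pos
python3 -m jog '[[[-0.35,0.07,0],[0,0,0],1],[[-0.35,0.07,0],[0,0,0],1],[[-0.35,0.07,0],[0,0,0],1],[[-0.2,0.04,0],[0,0,-1],1],[[0,0,0],[0,0,-1],1],[[0,0,0],[0,0,-1],1],[[0,0,0],[0,0,-0.12],1],[[0,0,0],[0,0,0],1]]'
python3 -c "
from h import *; go([.5485,-.0147,.055])"
```

```text
ee_pos: [0.5207, 0.1338, 0.1631]
t: 11.4
ee_pos: [0.5504, -0.0148, 0.1626]
ee_rot: [[-0.213, 0.977, 0.0], [0.977, 0.213, -0.0], [-0.0, 0.0, -1.0]]
force: [-0.2, 0.1, -4.0]
opening: 0.057
ee [ 0.5504 -0.0148  0.1626] shift/0.12: [ 0.004 -0.015  0.897] yaw_y 12.3 tilt [ 0.01 -0.  ] F [-0.2  0.1 -4. ] op 0.057 t 11.4
```

```bash
python3 -m jog '[[[0,-0.01,0.25],[0,0,0],1],[[0,0,0.3],[0,0,0],1],[[0,0,0.22],[0,0,0],1],[[0,0,0.13],[0,0,0],1],[[0,0,0],[0,0,0],1]]'|grep -E 'pos|for'
python3 -m jog '[[[0,0,0.05],[0,0,0],1],[[0,0,0],[0,0,0],1]]' | grep -E 'pos|force'
python3 -m jog '[[[0,0,0.04],[0,0,0],1],[[0,0,0],[0,0,0],1]]' | grep -E 'pos|force'
python3 -m jog '[[[0,0,0.03],[0,0,0],1],[[0,0,0],[0,0,0],1]]' | grep -E 'pos|force'
python3 -m jog '[[[0,0,0.02],[0,0,0],1],[[0,0,0],[0,0,0],1]]' | grep -E 'pos|force'
```

```text
ee_pos: [0.5482, -0.0149, 0.0528]
force: [0.4, -0.1, -3.0]
ee_pos: [0.5499, -0.0151, 0.0489]
force: [-0.3, -0.8, -4.0]
ee_pos: [0.5494, -0.0151, 0.0437]
force: [0.8, 0.4, -3.9]
ee_pos: [0.5492, -0.0151, 0.0397]
force: [-0.7, 0.6, -2.7]
ee_pos: [0.5492, -0.0151, 0.0373]
force: [-0.2, -0.1, -3.5]
```

```bash
python3 -m jog '[[[0,0,0.02],[0,0,0],1],[[0,0,0],[0,0,0],1]]' | grep -E 'pos|force'
python3 -m jog '[[[0,0,0.015],[0,0,0],1],[[0,0,0],[0,0,0],1]]' | grep -E 'pos|force'
python3 -m jog '[[[0,0,0.01],[0,0,0],1],[[0,0,0],[0,0,0],1]]' | grep -E 'pos|force'
```

```text
ee_pos: [0.5492, -0.0151, 0.0349]
force: [-0.1, -0.5, -2.8]
ee_pos: [0.5492, -0.0151, 0.0331]
force: [0.3, 0.0, -3.0]
ee_pos: [0.5493, -0.0151, 0.032]
force: [-0.1, -0.4, -3.7]
```

```bash
python3 -m jog '[[[0,0,0.01],[0,0,0],1],[[0,0,0],[0,0,0],1]]' | grep -E 'pos|force'
python3 -m jog '[[[0,0,0],[0,0,0],0.25],[[0,0,0],[0,0,0],0.1],[[0,0,0],[0,0,0],0],[[0,0,0],[0,0,0],0],[[0,0,-0.1],[0,0,0],0],[[0,0,-0.3],[0,0,0],0],[[0,0,-0.4],[0,0,0],0],[[0,0,-0.4],[0,0,0],0]]'
python3 -m jog '[[[0,0,-0.4],[0,0,0],0],[[-0.3,0,-0.1],[0,0,0],0],[[-0.35,0,0],[0,0,0],0],[[0,0,0],[0,0,0],0],[[0,0,0],[0,0,0],0]]'
python3 - <<'E'
from h import *
d=grab('wrist','w4'); print(d['ee_pos']); go([.46,-.36,.25])
t=grab('top','t4')
c=cv2.resize(t['frame'][195:315,225:445],(660,360),interpolation=cv2.INTER_CUBIC); c=np.clip(c*1.5,0,255).astype(np.uint8)
cv2.imwrite('pics/v4.png',c[:,:,::-1])
E
```

```text
ee_pos: [0.5492, -0.0151, 0.0308]
force: [-0.0, -0.3, -2.9]
t: 14.3
ee_pos: [0.5488, -0.0151, 0.1772]
ee_rot: [[-0.214, 0.977, -0.001], [0.977, 0.214, 0.0], [0.0, -0.001, -1.0]]
force: [-0.2, 0.1, 0.4]
opening: 0.0911
t: 14.8
ee_pos: [0.5659, -0.0918, 0.2356]
ee_rot: [[-0.213, 0.977, 0.0], [0.977, 0.213, 0.0], [-0.0, 0.0, -1.0]]
force: [-0.8, 0.3, -0.5]
opening: 0.0912
[ 0.56587136 -0.09180672  0.23556398]
ee [ 0.5657 -0.0912  0.2353] shift/0.12: [-2.    -1.34  -0.123] yaw_y 12.35 tilt [-0.    0.01] F [0.2 0.9 0.4] op 0.0914 t 14.85
```

View pics/w4.png

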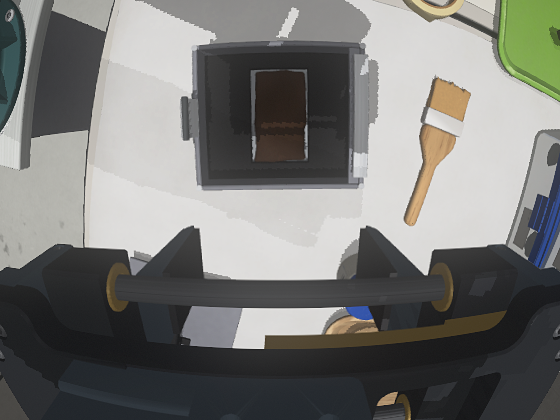

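The block sits in the nest with a grey margin on all sides, at about (252–307, 70–160). The case is square to the tool. Next, the lid.

```bash
python3 -m jog '[[[-0.29,-0.175,-0.015],[0,0,0],0],[[-0.29,-0.175,-0.015],[0,0,0],0],[[-0.29,-0.175,-0.015],[0,0,0],0],[[-0.29,-0.175,-0.015],[0,0,0],0],[[-0.29,-0.175,-0.015],[0,0,0],0],[[-0.29,-0.175,-0.015],[0,0,0],0],[[-0.29,-0.175,-0.015],[0,0,0],0],[[-0.29,-0.175,-0.015],[0,0,0],0]]'|grep pos
python3 -m jog '[[[0,0,0],[0,0,1],0],[[0,0,0],[0,0,1],0],[[0,0,0],[0,0,1],0],[[0,0,0],[0,0,0.6],0],[[0,0,0],[0,0,0],0],[[0,0,0],[0,0,0],0]]'
python3 - <<'E'
from h import *
d=grab('wrist','w5'); print(d['ee_pos'])
E
```

```text
ee_pos: [0.4613, -0.3997, 0.2494]
t: 16.3
ee_pos: [0.4619, -0.3985, 0.2493]
ee_rot: [[0.033, 0.999, -0.0], [0.999, -0.033, 0.0], [0.0, -0.0, -1.0]]
force: [-0.7, 0.2, -0.5]
opening: 0.0913
[ 0.46191997 -0.39852833  0.24928353]
```

View pics/w5.png

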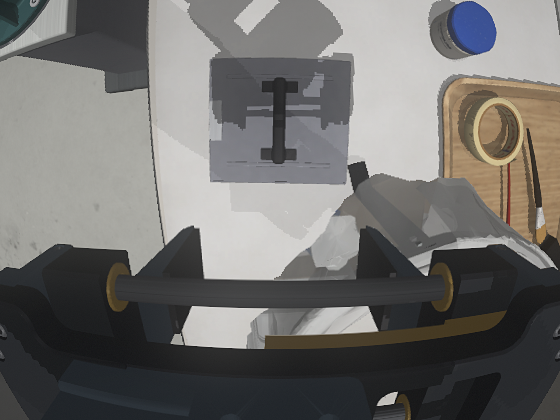

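The lid fills about (210–353, 55–184). The handle bar runs from (280,79) to (279,162), nearly along the tool's x axis.

Run:
```python
from h import *
d=load('w5'); im=d['frame']
print(im[120,270:292].max(1),im[100:104,280].max(1))
m=(im.max(2)<62); m[:70]=0; m[168:]=0; m[:,:255]=0; m[:,:]&=True; m[:,305:]=0
P=blob(d,m,.049,'handle+feet')
for r in range(90,155,12):
    c=np.where(m[r,268:294])[0]+268; print(r,c.min(),c.max(),onz(d,c.mean(),r,.049))
for n,l in (('lid',[(210,57),(353,54),(348,185),(210,182)]),):
    a=np.array([onz(d,*p,.017) for p in l])[:,:2]; print(n,a.tolist(),a.mean(0),[np.linalg.norm(a[i]-a[i-1]).round(4) for i in range(4)])
t=load('t4'); im=t['frame']; m=(im.max(2)<45); m[:258]=0;m[282:]=0;m[:,:368]=0;m[:,425:]=0
P=blob(t,m,.049,'handle top')
for u in range(383,415,6):
    c=np.where(m[:,u])[0]; print(u,c.min(),c.max(),onz(t,u,c.mean(),.049)) if len(c) else 0
```

```text
[129 131 136  44  40  41  43  42  44  43  44  44  43  42  41  81 131 129
 127 126 127 127] [46 46 45 44]
handle+feet px [262  77] [297 163] c [ 465.3 -325.5] size [98.8 39.3] ang 88.0
90 268 293 [ 0.4676 -0.2912  0.049 ]
102 273 285 [ 0.4654 -0.3049  0.049 ]
114 273 285 [ 0.465  -0.3185  0.049 ]
126 273 284 [ 0.464  -0.3322  0.049 ]
138 273 284 [ 0.4635 -0.3459  0.049 ]
150 271 285 [ 0.4624 -0.3597  0.049 ]
lid [[0.3822, -0.2411], [0.5591, -0.2428], [0.5506, -0.41], [0.3736, -0.4002]] [ 0.466375 -0.323525] [np.float64(0.1593), np.float64(0.1769), np.float64(0.1674), np.float64(0.1773)]
handle top px [385 262] [421 278] c [ 468.5 -331.3] size [87.  38.3] ang 75.5
389 267 271 [ 0.4653 -0.2959  0.049 ]
395 267 271 [ 0.4653 -0.3105  0.049 ]
401 267 272 [ 0.4641 -0.325   0.049 ]
407 268 272 [ 0.4629 -0.3396  0.049 ]
413 262 278 [ 0.4629 -0.3542  0.049 ]
```

Run:
```python
from h import *
d=load('w5'); t=load('t4')
for z in (.02,.05,.1,.15): print(z,onz(d,357,175,z)[:2],onz(t,425,229,z)[:2])
go([.4643,-.3255,.024])
```

```text
0.02 [ 0.5616 -0.3966] [ 0.5643 -0.3974]
0.05 [ 0.5544 -0.391 ] [ 0.5627 -0.3862]
0.1 [ 0.5424 -0.3816] [ 0.5598 -0.3675]
0.15 [ 0.5304 -0.3722] [ 0.557  -0.3488]
ee [ 0.4619 -0.3987  0.2493] shift/0.12: [6.100e-01 1.000e-03 1.878e+00] yaw_y -1.9 tilt [-0.01  0.01] F [-0.2 -0.2  0.2] op 0.0914 t 16.35
```

Obstacle check: the black clip by the bag lies low on the bench (z about 0.02), so it is clear. I descend onto the handle.

```bash
python3 -m jog '[[[0.3,0,0],[0,0,0],0],[[0.31,0,0],[0,0,0],0],[[0,0,0.4],[0,0,0.22],0],[[0,0,0.4],[0,0,0],0],[[0,0,0.4],[0,0,0],0],[[0,0,0.35],[0,0,0],0],[[0,0,0.23],[0,0,0],0],[[0,0,0.1],[0,0,0],0]]'
python3 -m jog '[[[0,0,0],[0,0,0],0],[[0,0,0],[0,0,0],1],[[0,0,0],[0,0,0],1],[[0,0,0],[0,0,0],1],[[0,0,0],[0,0,0],1],[[0,0,0],[0,0,0],1],[[0,0,0],[0,0,0],1],[[0,0,0],[0,0,0],1]]' 60
python3 -m jog '[[[0,0,0],[0,0,0],1],[[0,0,0],[0,0,0],1],[[0,0,0],[0,0,0],1]]'
```

```text
t: 17.15
ee_pos: [0.4631, -0.325, 0.0212]
ee_rot: [[0.049, 0.999, -0.003], [0.999, -0.049, 0.002], [0.002, -0.003, -1.0]]
force: [-0.3, 0.2, 0.3]
opening: 0.0912
t: 17.95
ee_pos: [0.4642, -0.3261, 0.0238]
ee_rot: [[0.051, 0.999, -0.0], [0.999, -0.051, 0.0], [0.0, -0.0, -1.0]]
force: [0.5, -0.6, -0.7]
opening: 0.0382
t: 18.25
ee_pos: [0.4642, -0.3261, 0.0237]
ee_rot: [[0.05, 0.999, -0.0], [0.999, -0.05, 0.0], [0.0, -0.0, -1.0]]
force: [-3.6, 0.5, 1.3]
opening: 0.0144
```

Run:
```python
from h import *
d=load('w4'); im=d['frame'].max(2).astype(int)
print('row100 L',list(enumerate(im[98:103,180:215].mean(0).astype(int),180)))
print('row100 R',list(enumerate(im[98:103,335:382].mean(0).astype(int),335)))
print('col T',list(enumerate(im[36:75,220:226].mean(1).astype(int),36)))
print('col B',list(enumerate(im[155:196,220:226].mean(1).astype(int),155)))
```

```text
row100 L [(180, np.int64(175)), (181, np.int64(107)), (182, np.int64(86)), (183, np.int64(93)), (184, np.int64(93)), (185, np.int64(89)), (186, np.int64(81)), (187, np.int64(69)), (188, np.int64(125)), (189, np.int64(127)), (190, np.int64(125)), (191, np.int64(129)), (192, np.int64(111)), (193, np.int64(109)), (194, np.int64(111)), (195, np.int64(114)), (196, np.int64(115)), (197, np.int64(114)), (198, np.int64(73)), (199, np.int64(72)), (200, np.int64(72)), (201, np.int64(73)), (202, np.int64(73)), (203, np.int64(73)), (204, np.int64(73)), (205, np.int64(57)), (206, np.int64(51)), (207, np.int64(51)), (208, np.int64(52)), (209, np.int64(51)), (210, np.int64(51)), (211, np.int64(56)), (212, np.int64(58)), (213, np.int64(57)), (214, np.int64(57))]
row100 R [(335, np.int64(43)), (336, np.int64(43)), (337, np.int64(44)), (338, np.int64(45)), (339, np.int64(45)), (340, np.int64(46)), (341, np.int64(46)), (342, np.int64(46)), (343, np.int64(46)), (344, np.int64(46)), (345, np.int64(45)), (346, np.int64(46)), (347, np.int64(46)), (348, np.int64(53)), (349, np.int64(69)), (350, np.int64(101
[... 1655 characters left out ...]
3, np.int64(60)), (164, np.int64(60)), (165, np.int64(60)), (166, np.int64(61)), (167, np.int64(61)), (168, np.int64(61)), (169, np.int64(60)), (170, np.int64(57)), (171, np.int64(56)), (172, np.int64(56)), (173, np.int64(57)), (174, np.int64(57)), (175, np.int64(58)), (176, np.int64(58)), (177, np.int64(58)), (178, np.int64(60)), (179, np.int64(72)), (180, np.int64(75)), (181, np.int64(75)), (182, np.int64(75)), (183, np.int64(75)), (184, np.int64(73)), (185, np.int64(104)), (186, np.int64(127)), (187, np.int64(140)), (188, np.int64(146)), (189, np.int64(136)), (190, np.int64(193)), (191, np.int64(214)), (192, np.int64(213)), (193, np.int64(212)), (194, np.int64(212)), (195, np.int64(212))]
```

Run:
```python
from h import *
w=load('w4'); t=load('t4')
a=cv2.resize(w['frame'][30:200,170:385],None,fx=3.2,fy=3.2,interpolation=cv2.INTER_CUBIC); a=np.clip(a*1.3,0,255).astype(np.uint8)
cv2.imwrite('pics/c5.png',a[:,:,::-1]); print(a.shape)
```

```text
(544, 688, 3)
```

View pics/c5.png

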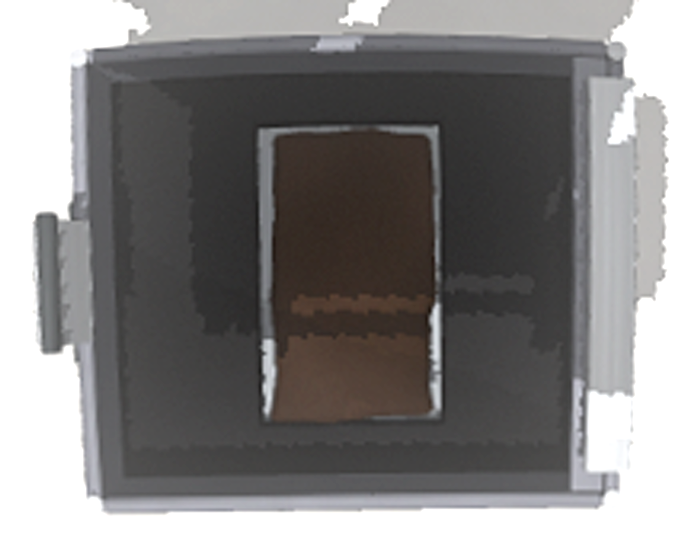

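The rim is clear in this view. Inner edges are front u=198, +y row 48 and -y row 185, and the lip edge is at u≈354. I turn these into a case centre.

Run:
```python
from h import *
d=load('w4'); R=d['ee_rot']; ex=R[:2,1]; ey=R[:2,0]
f=lambda u,v,z: (lambda p:(round(1e3*float(p@ex),1),round(1e3*float(p@ey),1)))(onz(d,u,v,z)[:2])
print('front inner rim(-86)',f(197.5,100,.064),f(197.5+0,130,.064))
print('lip edge (76) top z .0765',f(353.8,100,.0765),f(353.8,130,.0765), 'wall strip',f(349.5,100,.064))
print('catch outer',f(181,110,.09))
print('+y outer/inner (80/74)',f(222,42.7,.064),f(222,47.7,.064))
print('-y inner/outer (-74/-80)',f(222,184.7,.064),f(222,189.7,.064))
for l in ([(259,127),(438,125),(440,418),(267,418)],):
    P=[onz(d,170+a/3.2,30+b/3.2,.028)[:2] for a,b in l]; P=np.array(P); print('nest',P.mean(0),[ (round(1e3*float(p@ex),1),round(1e3*float(p@ey),1)) for p in P])
n=np.array([.5487,-.0147]); print('nest est in this frame',n@ex*1e3,n@ey*1e3)
# yaw from rim edges: fit +y inner and -y inner edges across columns
im=d['frame'].max(2).astype(int)
def edge(cols,v0,v1):
    return np.array([onz(d,u,v0+np.argmax(np.abs(np.diff(im[v0:v1,u])))+.5,.064)[:2] for u in cols])
for n,P in (('+y outer',edge(range(215,340,5),38,47)),('-y inner',edge(range(215,340,5),181,188))):
    k=np.polyfit(P[:,0],P[:,1],1); r=np.abs(P[:,1]-np.polyval(k,P[:,0])); q=P[r<.003]; k=np.polyfit(q[:,0],q[:,1],1); print(n,np.degrees(np.arctan(k[0])),len(q))
```

```text
front inner rim(-86) (447.7, -113.6) (447.0, -145.8)
lip edge (76) top z .0765 (609.8, -114.7) (610.4, -145.7) wall strip (608.0, -114.2)
catch outer (437.1, -124.1)
+y outer/inner (80/74) (474.3, -52.4) (474.3, -58.0)
-y inner/outer (-74/-80) (471.9, -205.9) (471.7, -211.5)
nest [ 0.55035 -0.0144 ] [(501.8, -78.1), (565.8, -77.4), (567.2, -184.9), (503.8, -184.9)]
nest est in this frame 532.9753232333015 -131.2442168631721
+y outer 12.77145470088521 21
-y inner 12.940498901691525 25
```

Case centre is (0.5495, -0.0153) with yaw 12.8°, and the independent edges agree within about 1 mm. I lift the lid, carry it over, turn it, and pitch the front up 18°.

```bash
cat >> h.py <<'E'
from scipy.spatial.transform import Rotation as Ro
CC=np.array([.5495,-.0153,0]); YAW=12.8; GZ=.0237
def lidgo(th,xr,zr,dy=0):
    a=np.radians(th); c,s=np.cos(a),np.sin(a)
    o=np.array([xr-(.0875*c+.012*s)+GZ*s, dy, zr-(-.0875*s+.012*c)+GZ*c])
    Rz=Ro.from_euler('z',YAW,degrees=True).as_matrix(); L=Rz@Ro.from_euler('y',th,degrees=True).as_matrix()
    Rt=np.c_[L[:,1],L[:,0],-L[:,2]]; p=CC+Rz@o
    st=bot.sense(); R=np.array(st['ee_rot']); 
    print('target',p.round(4),'shift/.12',(R.T@(p-st['ee_pos'])/.12).round(3),'turn/4',(Ro.from_matrix(R.T@Rt).as_rotvec(degrees=True)/4).round(3),'ee',st['ee_pos'].round(4),'F',st['force'].round(1),'op',round(float(st['opening']),4))
    # present lid pose as held
    Lx=R[:,1]; o=st['ee_pos']+R[:,2]*GZ; q=Rz.T@(o-CC); lr=Rz.T@(o+R@np.array([0,.0875,-.012])-CC); lf=Rz.T@(o+R@np.array([0,-.0875,-.012])-CC)
    print('held lid origin(case)',(q*1e3).round(1),'rear',(lr*1e3).round(1),'front',(lf*1e3).round(1))
E
python3 -m jog '[[[0,0,-0.1],[0,0,0],1],[[0,0,-0.3],[0,0,0],1],[[0,0,-0.4],[0,0,0],1],[[0,0,-0.4],[0,0,0],1],[[0,0,-0.4],[0,0,0],1],[[0.1,0.02,0],[0,0,0],1],[[0.32,0.05,0],[0,0,0],1],[[0.32,0.05,0],[0,0,0],1]]'|grep -E 'pos|force|open'
python3 -m jog '[[[0.32,0.05,0],[0,0,0],1],[[0.32,0.05,0],[0,0,0],1],[[0.32,0.05,0],[0,0,0],1],[[0.32,0.05,0],[0,0,0],1],[[0.32,0.05,0],[0,0,0],1],[[0.2,0.05,0],[0,0,0],1],[[0,0,0],[0,0,-1],1],[[0,0,0],[0,0,-1],1]]'|grep -E 'pos|force|open'
python3 -m jog '[[[0,0,0],[0,0,-1],1],[[0,0,0],[0,0,-0.92],1],[[0,0,0],[1,0,0],1],[[0,0,0],[1,0,0],1],[[0,0,0],[1,0,0],1],[[0,0,0],[1,0,0],1],[[0,0,0],[0.5,0,0],1],[[0,0,0],[0,0,0],1]]'
python3 -c "
from h import *; lidgo(18,.066,.100)"
```

```text
ee_pos: [0.4826, -0.237, 0.2157]
force: [0.2, -0.2, -3.0]
opening: 0.0135
ee_pos: [0.5293, -0.023, 0.2151]
force: [-0.6, -0.7, -3.5]
opening: 0.0136
t: 20.65
ee_pos: [0.5298, -0.0238, 0.2149]
ee_rot: [[-0.222, 0.927, -0.303], [0.975, 0.211, -0.069], [0.0, -0.311, -0.951]]
force: [0.2, 0.1, -3.4]
opening: 0.0131
target [ 0.5362 -0.0183  0.1382] shift/.12 [0.033 0.258 0.588] turn/4 [-0.024 -0.004  0.003] ee [ 0.5298 -0.0238  0.2149] F [ 0.2  0.1 -3.4] op 0.0131
held lid origin(case) [-28.4  -4.  192.4] rear [ 58.5  -4.  176.6] front [-107.9   -4.   230.9]
```

```bash
python3 -m jog '[[[0.013,0.1,0.2],[0,0,0],1],[[0.01,0.1,0.25],[0,0,0],1],[[0.01,0.058,0.14],[0,0,0],1],[[0,0,0],[0,0,0],1],[[0,0,0],[0,0,0],1]]' |grep force
python3 -c "
from h import *; lidgo(18,.066,.066)"
```

```text
force: [0.2, -0.2, -1.9]
target [ 0.5362 -0.0183  0.1042] shift/.12 [0.003 0.091 0.278] turn/4 [ 0.004 -0.002 -0.002] ee [ 0.5363 -0.0186  0.1393] F [ 0.2 -0.2 -1.9] op 0.0134
held lid origin(case) [-21.   -0.3 116.7] rear [ 66.   -0.3 101.1] front [-100.5   -0.3  155.1]
```

```bash
python3 -m jog '[[[0,0.03,0.1],[0,0,0],1],[[0,0.03,0.09],[0,0,0],1],[[0,0.02,0.05],[0,0,0],1],[[0,0,0],[0,0,0],1]]' |grep force
python3 -m jog '[[[0,0.01,0.035],[0,0,0],1],[[0,0,0],[0,0,0],1],[[0,0,0],[0,0,0],1]]' |grep force
python3 -c "
from h import *; lidgo(18,.078,.066)"
```

```text
force: [-0.1, 0.1, -2.3]
force: [0.3, 0.4, -3.3]
target [ 0.5479 -0.0157  0.1042] shift/.12 [ 0.004  0.093 -0.029] turn/4 [ 0.003  0.    -0.003] ee [ 0.5367 -0.0187  0.1042] F [ 0.3  0.4 -3.3] op 0.0137
held lid origin(case) [-20.6  -0.4  81.7] rear [66.3 -0.5 66.1] front [-100.1   -0.4  120.1]
```

```bash
python3 -m jog '[[[0,0.03,-0.01],[0,0,0],1],[[0,0,0],[0,0,0],1]]' |grep force
python3 -m jog '[[[0,0.03,-0.01],[0,0,0],1],[[0,0,0],[0,0,0],1]]' |grep force
python3 -m jog '[[[0,0.03,-0.01],[0,0,0],1],[[0,0,0],[0,0,0],1]]' |grep force
python3 -m jog '[[[0,0.015,-0.005],[0,0,0],1],[[0,0,0],[0,0,0],1]]' |grep force
python3 -c "
from h import *; lidgo(13,.083,.0655)"
```

```text
force: [-0.3, 0.4, -3.4]
force: [-0.2, -1.1, -3.1]
force: [0.6, 0.3, -3.9]
force: [0.3, 0.6, -4.2]
target [ 0.5499 -0.0152  0.0966] shift/.12 [0.003 0.023 0.059] turn/4 [-1.251e+00 -1.000e-03 -3.000e-03] ee [ 0.5496 -0.0157  0.1042] F [ 0.3  0.6 -4.2] op 0.0138
held lid origin(case) [-7.3 -0.4 81.6] rear [79.6 -0.4 66. ] front [-86.8  -0.4 120.1]
```

```bash
python3 -m jog '[[[0,0.01,0.03],[-0.6,0,0],1],[[0,0,0],[0,0,0],1],[[0,0.01,0.03],[-0.65,0,0],1],[[0,0,0],[0,0,0],1],[[0,0,0],[0,0,0],1]]' |grep force
python3 -c "
from h import *; lidgo(8,.0835,.065)"
```

```text
force: [-0.6, -0.3, -2.8]
target [ 0.548  -0.0156  0.0888] shift/.12 [0.004 0.002 0.069] turn/4 [-1.271e+00 -1.000e-03 -6.000e-03] ee [ 0.5497 -0.0157  0.0969] F [-0.6 -0.3 -2.8] op 0.014
held lid origin(case) [-5.3 -0.5 73.8] rear [82.7 -0.5 65.7] front [-87.8  -0.4 105.3]
```

```bash
python3 -m jog '[[[0.004,0,0.035],[-0.6,0,0],1],[[0,0,0],[0,0,0],1],[[0,0.002,0.033],[-0.65,0,0],1],[[0,0,0],[0,0,0],1],[[0,0,0],[0,0,0],1]]' |grep force
python3 -c "
from h import *; lidgo(4,.0835,.0648)"
```

```text
force: [0.6, 0.9, -2.6]
target [ 0.5466 -0.016   0.0826] shift/.12 [-0.    -0.007  0.054] turn/4 [-1.027e+00 -1.000e-03 -5.000e-03] ee [ 0.5483 -0.0156  0.0889] F [ 0.6  0.9 -2.6] op 0.0134
held lid origin(case) [-4.5  0.  65.4] rear [83.8 -0.  65. ] front [-89.5   0.   89.6]
```

```bash
python3 -m jog '[[[0,-0.004,0.027],[-0.5,0,0],1],[[0,0,0],[0,0,0],1],[[0,-0.003,0.027],[-0.5,0,0],1],[[0,0,0],[0,0,0],1],[[0,0,0],[0,0,0],1]]' |grep -E 'force|open'
python3 -c "
from h import *; lidgo(2,.0835,.0645)"
```

```text
force: [2.0, 0.0, -2.9]
opening: 0.0134
target [ 0.546  -0.0161  0.0792] shift/.12 [ 0.    -0.007  0.029] turn/4 [-0.513  0.002 -0.005] ee [ 0.5471 -0.0159  0.0827] F [ 2.   0.  -2.9] op 0.0134
held lid origin(case) [-4.1 -0.  59. ] rear [84.  -0.1 64.8] front [-90.6  -0.   77.2]
```

```bash
python3 -m jog '[[[0,-0.005,0.029],[-0.5,0,0],1],[[0,0,0],[0,0,0],1],[[0,0,0],[0,0,0],1]]' |grep -E 'force|open'
python3 -m jog '[[[0,-0.005,0.025],[-0.5,0,0],1],[[0,0,0],[0,0,0],1],[[0,0,0],[0,0,0],1]]' |grep -E 'force|open'
python3 -c "
from h import *; lidgo(0,.083,.064); print(bot.sense()['wrist_torque'])"
```

```text
force: [3.0, 0.4, -4.5]
opening: 0.0134
force: [-0.1, -0.4, -3.4]
opening: 0.0136
target [ 0.5451 -0.0163  0.0757] shift/.12 [-0.001  0.002  0.002] turn/4 [-0.031 -0.003 -0.005] ee [ 0.5449 -0.0162  0.0759] F [-0.1 -0.4 -3.4] op 0.0136
held lid origin(case) [-4.8  0.1 52.2] rear [82.7  0.1 64. ] front [-92.3   0.1  64.4]
[-0.0960028   0.03064887  0.02306206]
```

```bash
python3 -m jog '[[[0,0,0.012],[-0.1,0,0],1],[[0,0,0],[0,0,0],1],[[0,0,0],[0,0,0],1]]' |grep -E 'pos|force|open'
python3 -m jog '[[[0,0,0],[0,0,0],0.7],[[0,0,0],[0,0,0],0.6],[[0,0,0],[0,0,0],0.6],[[0,0,-0.1],[0,0,0],0.6],[[0,0,-0.35],[0,0,0],0.6],[[0,0,-0.3],[0,0,0],0.6],[[0,0,0],[0,0,0],1],[[0,0,0],[0,0,0],1]]' |grep -E 'pos|force|open'
python3 - <<'E'
from h import *
grab('scene','s6'); Rz=Ro.from_euler('z',YAW,degrees=True).as_matrix()
go(CC+Rz@np.array([-.064,0,.080]))
E
```

```text
ee_pos: [0.5452, -0.0162, 0.0755]
force: [-8.5, 1.0, 21.8]
opening: 0.0136
ee_pos: [0.5449, -0.0164, 0.1656]
force: [-0.5, -0.1, -0.8]
opening: 0.0237
ee [ 0.5442 -0.0164  0.1645] shift/0.12: [-0.001 -0.494  0.7  ] yaw_y 12.78 tilt [0.39 0.09] F [-0.2 -0.2 -0.4] op 0.0197 t 25.9
```

The lid is seated and the pressing force reached 22 N. I'll confirm with a press on the front edge using the shut fingers.

```bash
python3 -m jog '[[[0,-0.25,0],[0,0,0],1],[[0,-0.245,0],[0,0,0],1],[[0,0,0.3],[0,0,0],1],[[0,0,0.25],[0,0,0],1],[[0,0,0.13],[0,0,0],1],[[0,0,0],[0,0,0],1]]' |grep -E 'pos|force|open'
python3 -m jog '[[[0,0,0.05],[0,0,0],1],[[0,0,0],[0,0,0],1]]' |grep -E 'pos|force'
python3 -m jog '[[[0,0,0.025],[0,0,0],1],[[0,0,0],[0,0,0],1]]' |grep -E 'pos|force'
python3 -m jog '[[[0,0,0.015],[0,0,0],1],[[0,0,0],[0,0,0],1]]' |grep -E 'pos|force'
```

```text
ee_pos: [0.4847, -0.0292, 0.0796]
force: [-0.5, 0.2, 0.5]
opening: 0.0001
ee_pos: [0.4871, -0.0294, 0.0763]
force: [0.1, 0.5, 0.5]
ee_pos: [0.4874, -0.0294, 0.0736]
force: [-0.1, -0.6, 0.5]
ee_pos: [0.4872, -0.0294, 0.0717]
force: [0.5, -0.1, 0.5]
```

```bash
python3 -m jog '[[[0,0,0.015],[0,0,0],1],[[0,0,0],[0,0,0],1]]' |grep -E 'pos|force'
python3 -m jog '[[[0,0,0.015],[0,0,0],1],[[0,0,0],[0,0,0],1]]' |grep -E 'pos|force'
python3 -m jog '[[[0,0,0.008],[0,0,0],1],[[0,0,0],[0,0,0],1]]' |grep -E 'pos|force'
```

```text
ee_pos: [0.4871, -0.0294, 0.0697]
force: [0.8, -0.5, 0.4]
ee_pos: [0.4873, -0.0294, 0.0691]
force: [-12.3, -0.1, 32.2]
ee_pos: [0.4873, -0.0294, 0.069]
force: [-20.8, 1.9, 55.1]
```

Contact comes at z = 69 mm, exactly the closed height, so the front is down. I back off and look.

```bash
python3 -m jog '[[[0,0,-0.1],[0,0,0],1],[[0,0,-0.3],[0,0,0],1],[[0,0,-0.4],[0,0,0],1],[[0,0,-0.4],[0,0,0],1],[[-0.35,0,-0.2],[0,0,0],1],[[-0.35,0,0],[0,0,0],1],[[0,0,0],[0,0,0],1],[[0,0,0],[0,0,0],1]]' |grep -E 'pos|force'
python3 - <<'E'
from h import *
s=grab('scene','s7'); w=grab('wrist','w7')
a=cv2.resize(s['frame'][170:270,220:340],(480,400),interpolation=cv2.INTER_CUBIC)
b=w['frame'][0:240,130:450]; b=np.vstack([cv2.resize(b,(320,240)),np.zeros((160,320,3),np.uint8)])
c=np.clip(np.hstack([a,b])*1.3,0,255).astype(np.uint8); cv2.imwrite('pics/fin.png',c[:,:,::-1])
print(w['ee_pos'])
E
```

```text
ee_pos: [0.5045, -0.112, 0.2349]
force: [-0.5, -0.0, 0.1]
[ 0.50424047 -0.11134631  0.23462673]
```

View pics/fin.png

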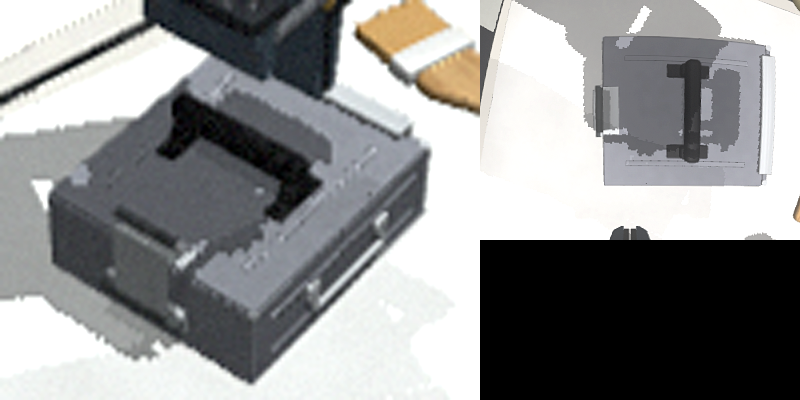

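The lid lies flush, its rear edge is under the light lip (right, about (768,130)), and the catch head stands upright at (600,112). I compare the catch position numerically with the empty-case view, then hand in.

Run:
```python
from h import *
w=load('w7'); Rz=Ro.from_euler('z',YAW,degrees=True).as_matrix(); f=lambda d,u,v,z:((Rz.T@(onz(d,u,v,z)-CC))*1e3).round(1)
r=w['frame'].max(2).astype(int)[108:113,235:265].mean(0); e=235+int(np.argmax(np.abs(np.diff(r[:18]))))+.5
print('catch outer now',e,f(w,e,110,.09),'before',f(load('w4'),180.8,110,.09))
a=load('t4')['frame'].astype(int); b=grab('top','t8')['frame'].astype(int); d=np.abs(a-b).max(2)
for n,(u,v) in dict(tape=(184,176),jar=(349,171),brush=(270,155)).items(): print(n,d[v-14:v+14,u-14:u+14].mean().round(1))
print(bot.sense()['force'],bot.sense()['t'])
bot.sign_off()
```

```text
catch outer now 244.5 [-97.    0.1  90. ] before [-96.6   8.8  90. ]
tape 8.9
jar 14.2
brush 9.4
[-0.17464266  0.45120632  0.28078982] 28.65
the job is handed in; nothing more can be done
```

I packed the block and closed the case, then handed the job in at about 28.7 s of the 61 s allowed. No verdict was reported, so the results below are from my own checks.

- **Block:** It lies in the nest with foam margin visible on all sides. I did not feel it touch the nest floor. I let it go at the computed floor height, so any fall was at most about a millimetre.
- **Lid:** I hooked the rear edge at about 18° with no contact force; from the arm's position it was about 3.6 mm under the lip. I then swung the front down and pressed it twice. Pressing on the front with shut fingers met the sheet at 69 mm, the fully closed height.
- **Catch:** In the last pictures the lid is flush. The catch's outer edge is at -97.0 mm, against -96.6 mm with the case open, so it is upright.
- **Press force:** The final press reached a peak of about 55 N at the fingertips. That is under the 120 N wrist limit, and only the fingertips were on the lid.
- **Bystanders:** The arm kept clear of the tape roll, jar and brush. My picture-difference check on them was inconclusive: it came out at 9 to 14 grey levels, which could be the arm's moving shadow.
- **Wrist camera:** It made the held block look about 15 mm too low in the grip. Touching it down on the bench showed no slip.

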